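# Refit the hob knob and hold it pressed in

### The job

The gas hob is being put back together after cleaning: lift the control knob off the top of the pile of washed burner caps and push it onto the bare valve spindle, turning it until its keyed bore lines up and it slips fully home. Then keep pushing so that knob and spindle are pressed right in against the spring (as when testing the igniter), leaving the valve unturned at off, and finish like that, still gripping the knob and holding it pressed in. Leave the pile and everything else on the counter where it stands.

Things in the scene. Friction and masses are not known exactly. Their poses are not given: they have to be found in the camera images.
- knob: the loose steel hob knob, 39 mm tall, about 0.2 kg, lying upright on top of the pile. Origin: centre of its flat underside; z up along its axis. Round base 45 mm across and 17 mm high with a bar grip on it. The bar's beaked end with the dark index line is the pointer and points to the knob's +x
- knob_grip (a point): on the knob's axis 31 mm above its underside, within the bar grip: 14 mm thick along the knob's y (pinch it so), 43 mm long along its x (flat sides from x = -20 to +13 mm), 22 mm high (17 to 39 mm above the underside). Fingertips must stay above the base's top face, 14 mm below this point
- knob_bore (a point): closed inner end of the knob's bore, on its axis 15 mm above the underside, where the bore opens. Round, 11.5 mm across, mouth countersunk to 15 mm, with a flat 0.7 mm from the axis on the pointer side (+x) that begins 4 mm up inside: a knob not lined up stops about 4 mm down the spindle, one lined up goes on to 15 mm. Seek with a light push: over 15 N can jam it on crooked
- valve: fixed collar of the one bare valve in the hob's front row of four controls, 80 mm apart; the other three carry knobs like the loose one. Origin: on the spindle's axis at the hob's top face, 8 mm above the counter; z up. At off the spindle's flat faces the valve's +x, as the fitted knobs' pointers do: the knob goes on with its x along the valve's x (within about 0.15 rad and 1 mm off-centre)
- spindle_top (a point): centre of the bare spindle's top end, 24 mm above the hob's top face when not pressed; turns and sinks with the spindle, x towards the flat. Steel half-moon rod 10 mm across (half cut away, flat on its axis), end bevelled 0.5 mm. Knob home: this point meets knob_bore, and the knob's underside is 9 mm above the hob's top face (4 mm when pressed right in)
- spindle (a joint): how far the spindle is pushed in, m: 0 released, 0.005 pressed right in (stop). Its spring takes 6 N to start and 10 N at the stop
- spindle_turn (a joint): turn of the valve spindle, rad: 0 at off (where it stands, a stop against turning clockwise), up to 1.57 anticlockwise seen from above; stiff, it takes 0.08 N m to turn
- hob: steel gas hob fixed on the counter, 510 mm (x) by 580 mm (y), 8 mm high at its top face; a cast grate 50 mm above the counter over its right half with a saucepan on it, bare burner heads in its left half. Origin: centre of its underside on the counter; its controls stand in a row along y, 200 mm towards the robot from the origin
- board: wooden board fixed on the counter, 240 mm (x) by 200 mm (y), 15 mm thick; the washed parts lie on it. Origin: centre of its underside
- cap_large: black burner cap at the bottom of the pile, disc 96 mm across, 11 mm thick, lying on the board; origin: centre of its underside
- cap_medium: black burner cap on the large one, disc 72 mm across, 11 mm thick; the knob stands on it, its underside 37 mm above the counter; origin: centre of its underside
- cap_small: black burner cap lying alone on the board beside the pile, disc 52 mm across, 11 mm thick; origin: centre of its underside
- bowl: white bowl, 116 mm across, 50 mm high; origin: centre of its underside
- mug: white mug, 80 mm across, 95 mm high, handle at its +y; origin: centre of its underside
- cleaner: white plastic bottle, 64 mm across, 190 mm high; origin: centre of its underside
- brush: wooden-handled brush lying on the counter along its x axis, handle to -x; origin: under its middle
- pepper_mill: dark wooden pepper mill, 56 mm across, 180 mm high; origin: centre of its underside
There are look-alikes about, which are no part of the job. Leave any blue or purple look-alike of the knob alone.

How it is judged:
On the way, in this order (a step that is already met when the one before it is completed fails the run):
1. the knob has been lifted clear of the pile: its underside at least 65 mm above the counter, in the fingers, touching neither cap (height (world z) of knob above 0.065 m and contact force between the fingers and knob above 0.5 N and contact force between knob and cap_medium below 0.05 N), for 0.1 s.
2. the knob has slipped home on the spindle: at least 12.5 of its 15 mm (z of knob in the frame of spindle_top below -0.0125 m and horizontal distance between knob and spindle_top below 0.003 m and angle between the x axis of knob and the x axis of spindle_top, either way round below 0.4 rad and angle between knob's own z axis and vertical below 0.15 rad), for 0.1 s.
At the end, for the whole second after the job is handed in: The knob is home on the spindle (12.5 of 15 mm or more, axes within 3 mm, lined up within 0.4 rad, upright within 0.15), still in the fingers (over 2 N), at rest, clear of the hob; it holds the spindle at least 3 of 5 mm pressed in, with over 5 N on it, valve under 0.25 rad from off (all of step 2 and value of joint spindle above 0.003 m and value of joint spindle_turn below 0.25 rad and contact force between the fingers and knob above 2 N and contact force between knob and hob below 0.5 N and contact force between knob and valve above 5 N and linear speed of knob below 0.02 m/s); the arm keeps its last pose, push and grip.
It fails at once if a burner cap of the pile moved more than 30 mm or tipped (distance of any of cap_large, cap_medium from where it was at the start of the episode above 0.03 m or angle between any of cap_large, cap_medium's own z axis and vertical above 0.35 rad).
It fails at once if another thing on the counter moved more than 30 mm or tipped (distance of any of cap_small, bowl, mug, cleaner, brush, pepper_mill from where it was at the start of the episode above 0.03 m or angle between any of cap_small, bowl, mug, cleaner, brush, pepper_mill's own z axis and vertical above 0.35 rad).
It also fails if it takes over 48 s, if anything falls off the work surface, if the arm or the gripper's body presses on something with over 40 N, if the wrist force passes 120 N, or if a joint passes its speed limit or range.

### The arm

A 6-joint arm with a two-finger parallel gripper is mounted at the origin on the work surface. World frame = base frame: x ahead of the robot, y to its left, z up, the work surface at z = 0. Lengths are in m, angles in rad, forces in N, time in s.
With the tool pointing down it reaches from about 0.35 to 0.925 m from the base axis. Payload 6.4 kg.
Tool frame: the origin (TCP) lies at the very end of the fingers, on their centre line; the grasp point (between the pads) lies 19 mm behind it; z points along the fingers, y is the line along which they close (so a half turn about z gives the same grasp; the last joint's range is limited). The gripper opens to 85 mm and grips with 20 to 120 N. Pads are 22 mm wide; open, the fingers measure 114 mm over their backs; the gripper's body (76 mm by 85 mm) begins 54 mm behind the grasp point. The pads swing forward as they close: fully open they stand 13 mm farther back than shut.
Start: joints at [-1.46, 0.245, 1.558, -0, 1.339, -0.174], TCP at [0.183, -0.624, 0.231] pointing down, gripper open.
Joint ranges: [-3.13, 3.13], [-1.02, 2.26], [0.13, 2.54], [-0.95, 4.09], [0.21, 2.88], [-2.74, 2.74]. Speed limits (rad/s): [2.57, 2.57, 3.14, 3.14, 3.14, 3.14].

### API

Orientations are given as a rotation vector (axis times angle).
In Python, from workcell import get_obs, get_image, finish_job gives the robot as it stands.
- The arm moves only by the shell command python3 -m jog 'ROWS' [OPENING]. ROWS is JSON, a list of rows, each a list of 2 entries, a list of its own where there are three numbers: the shift along the tool's x, y, z in m, then the turn, a rotation vector about the tool's x, y, z in rad. A call has exactly 8 rows; each row shifts and turns the commanded pose from where the row before left it, along the tool's axes as they then stand; what a row does not reach is not made up. A row lasts 1/8 s, in which the tool goes at most 62.5 mm and 10.7 degrees, less where a joint would pass 70% of its speed; a pose out of reach is approached as far as the arm can. A call with a gripper value outside its range is refused whole. OPENING is the closure, from 0 (fully open) to 1 (shut), set as the call begins (- or left out, the last holds). The fingers move at their own pace and stop on an object; the grip force is fixed at half the most. Time passes only in rows, so rows that do not move let the fingers close, or fill a call up. It gives the time, the measured TCP pose, the force, the opening and the grip force at its end, in the units of the state.
- get_obs(): the state, without advancing time (a new reading comes with each control period).
- get_image(name): name is "side" or "top"; returns a dict with "image" (480x640x3 uint8, red, green, blue), "camera_matrix" (3x3 intrinsics, pixels), "k1" (the pictures are not rectified: a ray, as slopes to the right and down, at radius r is drawn at 1 + k1 r^2 times it, then the intrinsics apply), "rvec" (rotation vector, rad) and "tvec" (3), from world to camera coordinates, as OpenCV has them. Camera axes: x right, y down, z forward; pixel columns grow to the right and rows downward; lengths in m; the calibration is good to about 2 mm. A picture is of the moment at which its call begins. There is no depth.
- finish_job(): hands the job in; it is judged then, once.
The state is a dict: "time_s": time; "joint_positions": joint angles; "joint_vel": joint speeds; "joint_torque": joint torques, N m; "ee_pos": TCP position; "tcp_rot": TCP orientation; "contact_force": force on the tool from outside, world axes, zero at the start; "moment": the same for the moment, N m; "finger_gap": opening from 0.0 (shut) to 1.0 (fully open); "gripper_force": force on a finger pad.
Only numpy, scipy, OpenCV 4.12 (cv2) and the standard library are available. Lean on these libraries where they do the work, as an engineer would, in place of code of your own. Each camera call takes 0.05 s, during which the arm holds its last target. There are 200 camera calls.

## Working session

There is one attempt and no reset: what is moved stays moved. The work goes in short steps, Python scripts to look and compute and a shell command to move; the robot and the scene stay as the last step left them, time stands still between calls to the robot, and variables do not carry over. Pictures are saved under pics/ and viewed, at most 10 in all, crops included, and the job is handed in when it is done.

```bash
mkdir -p pics; cat > h.py <<'E'
import numpy as np, cv2
from workcell import get_obs, get_image
def snap(n,f):
    d=get_image(n); cv2.imwrite(f,d["image"][:,:,::-1]); np.save(f+".npy",d,allow_pickle=True); return d
def load(f): return np.load(f+".npy",allow_pickle=True).item()
def ray(d,uv):
    K=np.array(d["camera_matrix"]);k=d["k1"]
    D=np.array([k,0,0,0],float)
    # iterations of undistortPoints
    p=cv2.undistortPointsIter(np.array(uv,float).reshape(-1,1,2),K,D,None,None,(3,100,1e-10)).reshape(-1,2)
    R=cv2.Rodrigues(np.array(d["rvec"],float))[0];t=np.array(d["tvec"],float)
    return -R.T@t, np.c_[p,np.ones(len(p))]@R
def plane(d,uv,z):
    c,v=ray(d,uv); return c+v*((z-c[2])/v[:,2])[:,None]
def proj(d,P):
    return cv2.projectPoints(np.array(P,float).reshape(-1,1,3),np.array(d["rvec"],float),np.array(d["tvec"],float),np.array(d["camera_matrix"]),np.array([d["k1"],0,0,0],float))[0].reshape(-1,2)
E
python3 - <<'E'
from h import *
for n in("top","side"):
    d=snap(n,f"pics/{n}0.png");c,v=ray(d,[[320,240]]);print(n,c,v,d["k1"],d["camera_matrix"])
o=get_obs();print(o["tcp_rot"],o["ee_pos"],o["time_s"])
E
```

```text
top [ 0.38698924 -0.03392867  1.56309484] [[ 0.10176539 -0.00180725 -0.99483464]] -0.00013235516376879718 [[435.52974344   0.         323.22778601]
 [  0.         435.52974344 240.30507925]
 [  0.           0.           1.        ]]
side [0.20136866 1.0393145  1.13434234] [[ 0.20713102 -0.68679514 -0.6968561 ]] -0.04665611866549683 [[549.76072525   0.         315.9407959 ]
 [  0.         549.76072525 233.38608353]
 [  0.           0.           1.        ]]
[-3.10807408e+00 -4.45593221e-01 -7.26824479e-05] [ 0.18256691 -0.62331293  0.2302842 ] 0.1
```

View pics/top0.png

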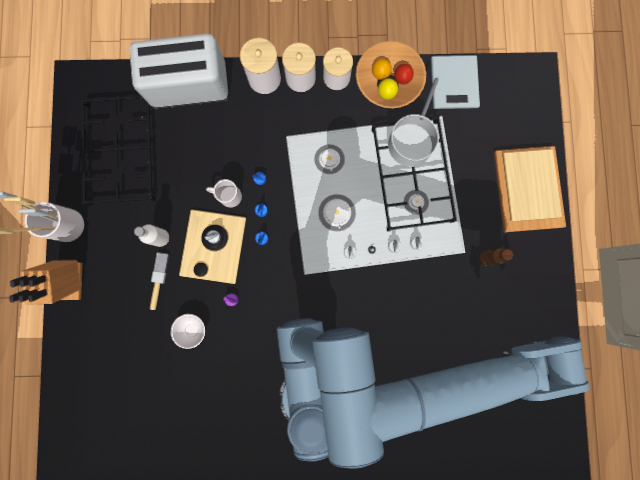

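View pics/side0.png

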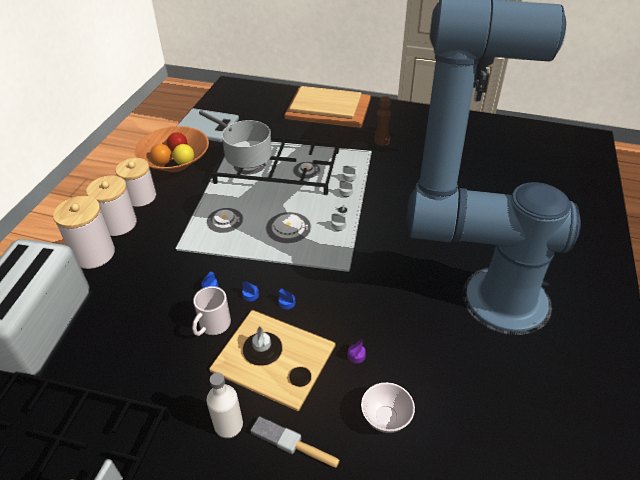

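The top view shows the loose knob at about (213,237) and the bare spindle at about (372,249), third from the right in the row. In the side view they are at about (262,340) and (341,210). I'll enlarge these areas.

```bash
python3 - <<'E'
from h import *
t=cv2.imread("pics/top0.png");s=cv2.imread("pics/side0.png")
def c(im,x,y,w,h,k): return cv2.resize(im[y:y+h,x:x+w],None,fx=k,fy=k,interpolation=cv2.INTER_CUBIC)
A=np.hstack([c(t,190,215,50,37,8),c(s,237,318,50,37,8)])
B=np.hstack([c(t,335,225,100,37,4),c(s,305,155,66,37*2,4)[:, :264][:296]] ) if 0 else np.hstack([c(t,335,225,100,74,4),c(s,305,160,100,74,4)])
cv2.imwrite("pics/c1.png",np.vstack([A,B]))
E
```

```text
(no output)
```

View pics/c1.png

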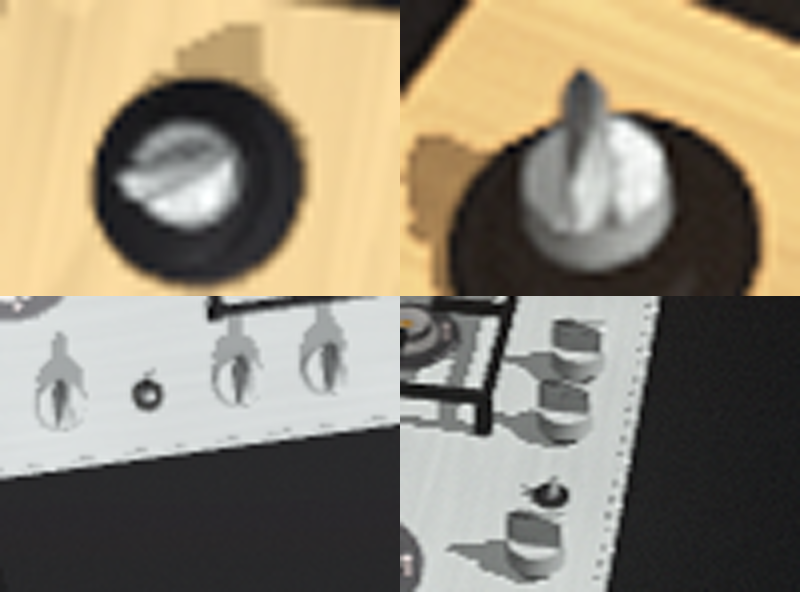

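The loose knob's beak points left in the top view, at about (205,238), which is roughly +y. The bare spindle is at (372,249.7) in the top view and (342.5,207) in the side view. Next I'll measure the hob outline, collar and knob.

```bash
cat > m.py <<'E'
from h import *
t=load("pics/top0.png");s=load("pics/side0.png")
def hobmask(d):
    hsv=cv2.cvtColor(d["image"],cv2.COLOR_RGB2HSV)
    m=((hsv[...,2]>110)&(hsv[...,1]<40)).astype(np.uint8)
    return m,hsv
m,h=hobmask(t)
n,l,st,ce=cv2.connectedComponentsWithStats(m)
i=l[258,320] ; print("hob",st[i])
# edge points in the top view, front and left edges, cast to z=.008
g=cv2.cvtColor(t["image"],cv2.COLOR_RGB2GRAY).astype(float)
def sub(g,p,q,lev,n=400):
    xs=np.linspace(p[0],q[0],n);ys=np.linspace(p[1],q[1],n)
    v=cv2.remap(g.astype(np.float32),xs.astype(np.float32)[None],ys.astype(np.float32)[None],cv2.INTER_LINEAR)[0]
    k=np.where(np.diff(np.sign(v-lev)))[0]
    return (xs[k[0]],ys[k[0]]) if len(k) else None
F=[sub(g,(x,255-(x-385)*.13-5),(x,262-(x-385)*.13+12),105) for x in range(312,460,4)]
L=[sub(g,(300+(y-200)*.12*1.1-14+8,y),(300+(y-200)*.12-14-0,y),105) for y in range(140,268,4)]
L=[sub(g,(287+(y-136)*.131+8,y),(287+(y-136)*.131-8,y),105) for y in range(145,265,4)]
print(F[::8],L[::8])
Ed={}
for nm,P in(("F",F),("L",L)):
    W=plane(t,[p for p in P if p],.008)[:,:2]
    for _ in range(3):
        c=W.mean(0);u=np.linalg.svd(W-c)[2][0];r=(W-c)@np.array([-u[1],u[0]]);W=W[abs(r)<2*r.std()+3e-4]
    Ed[nm]=(c,u);print(nm,c,u,np.degrees(np.arctan2(u[1],u[0])),r.std(),len(W))
# collar centroid
for d,box,nm in((t,(364,242,381,258),"t"),(s,(333,200,350,216),"s")):
    x0,y0,x1,y1=box;G=cv2.cvtColor(d["image"],cv2.COLOR_RGB2GRAY)[y0:y1,x0:x1]
    print(nm);print(G)
E
python3 m.py
```

```text
hob [  286   116   179   159 14471]
[(np.float64(312.0), np.float64(273.14413533834585)), (np.float64(344.0), np.float64(269.22473684210524)), (np.float64(376.0), np.float64(264.5835338345865)), (np.float64(408.0), np.float64(260.30323308270675)), (np.float64(440.0), np.float64(255.78233082706768))] [(np.float64(286.67524060150373), np.float64(145.0)), (np.float64(290.86724060150374), np.float64(177.0)), (np.float64(295.17954135338346), np.float64(209.0)), (np.float64(299.73244360902254), np.float64(241.0))]
F [ 0.45677388 -0.26506865] [ 0.11211228 -0.99369555] -83.56290626141006 0.000518309623702517 36
L [0.68366579 0.0530511 ] [-0.99308943 -0.1173601 ] -173.2602293372719 0.000454527188970104 30
t
[[218 218 218 218 218 218 218 218 216 213 217 217 217 217 217 217 217]
 [220 219 219 219 219 218 217 211 201 184 217 217 217 217 216 216 216]
 [219 219 219 219 218 218 207 163 167 191 216 216 216 217 217 217 217]
 [218 218 218 218 216 211 197 152 173 209 215 218 219 219 219 219 219]
 [219 219 219 217 204 161  98  42  68 136 189 213 220 220 220 219 219]
 [220 220 220 210 159  58  59  49  57
[... 1183 characters left out ...]
201 202 204 205 207 208 178 142 154 185 204 205 201 200 202]
 [203 205 165 168 202 206 164  74  32  79 154 125 123 184 201 202 202]
 [202 207 203 161 116  81  31  38  48 109 162 117  32  81 173 204 202]
 [202 205 165 128 114  64  30  48  58 111 146 107  46  32 160 205 203]
 [202 206 208 209 164  76  40  44  65  98  93  59  39  40 163 207 203]
 [204 205 206 206 172 109  62  40  41  43  41  40  43 101 178 207 203]
 [207 206 205 206 210 218 163  76  63  59  59  66 106 183 207 205 205]
 [190 155 159 177 170 194 213 212 185 165 168 195 209 207 204 204 205]
 [ 63  66  77  87  97 124 151 162 171 166 171 158 162 192 203 205 205]
 [ 84  79  82  67  81  89  98 134 154 165 180 191 214 216 206 206 207]]
```

```bash
python3 - <<'E'
from h import *
t=load("pics/top0.png")["image"][:,:,::-1];s=load("pics/side0.png")["image"][:,:,::-1]
def c(im,x,y,w,h,k): return cv2.resize(im[y:y+h,x:x+w],None,fx=k,fy=k,interpolation=cv2.INTER_CUBIC)
A=np.hstack([c(t,335,233,20,30,10),c(t,364,237,20,30,10),c(t,384,230,20,30,10),c(t,406,225,20,30,10)])
B=np.hstack([c(s,325,195,40,30,10),c(s,335,160,40,30,10)])
cv2.imwrite("pics/c2.png",np.vstack([A,B]))
E
```

```text
(no output)
```

View pics/c2.png

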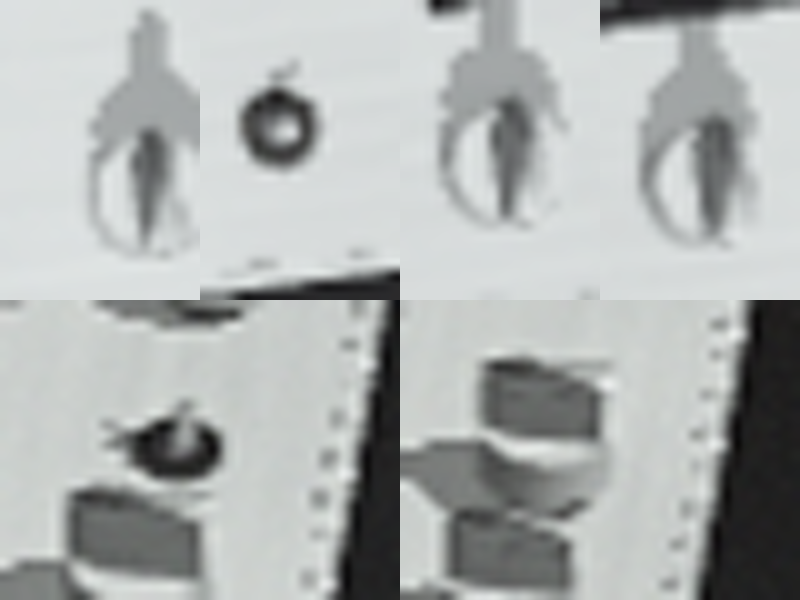

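The fitted knobs' bars run along the image vertical, with the tapered end seemingly towards the robot. That decides which way round the knob goes on, so I'll look more closely at the beaks, including the blue look-alikes for shape.

```bash
python3 - <<'E'
from h import *
t=load("pics/top0.png")["image"][:,:,::-1];s=load("pics/side0.png")["image"][:,:,::-1]
def c(im,x,y,k=13,g=.8):
    a=cv2.resize(im[y-11:y+11,x-10:x+10],None,fx=k,fy=k,interpolation=cv2.INTER_LANCZOS4).astype(float)
    a=(a-a.min())/(a.max()-a.min()); return (255*a**g).astype(np.uint8)
A=np.hstack([c(t,212,238),c(s,261,339),c(s,286,299)])
B=np.hstack([c(t,349,250),c(s,338,219),c(s,250,292)])
cv2.imwrite("pics/c3.png",np.vstack([A,B]))
E
```

```text
(no output)
```

View pics/c3.png

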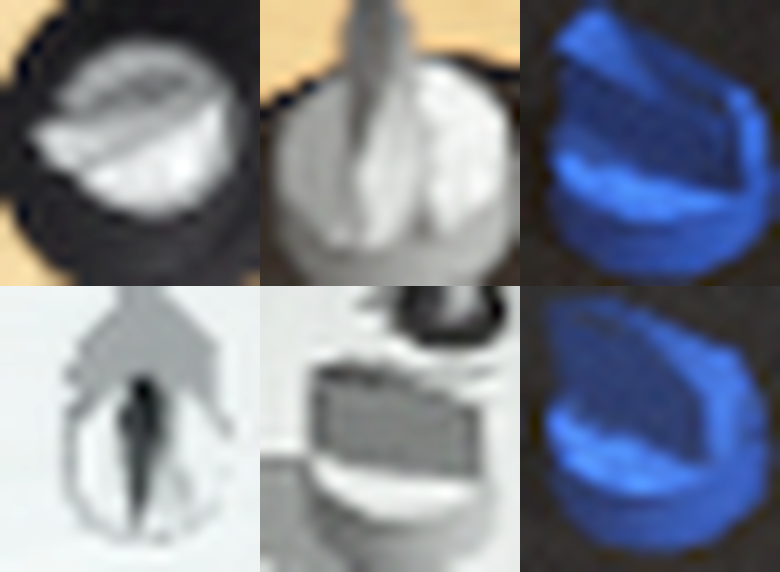

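```bash
cat > n.py <<'E'
import io,contextlib
with contextlib.redirect_stdout(io.StringIO()):
    from m import *
a=np.radians(6.6);ux=np.array([np.cos(a),np.sin(a)]);uy=np.array([-ux[1],ux[0]])
cF,cL=Ed["F"][0],Ed["L"][0]
H=((cF@ux)+.255)*ux+((cL@uy)-.29)*uy
print("hob",H)
V=[np.r_[H-.2*ux+k*uy,.008] for k in(.12,.04,-.04,-.12)]
print(V[1])
for d,nm in((t,"t"),(s,"s")):
    print(nm,"collar",proj(d,V[1]),"spTop",proj(d,V[1]+[0,0,.024]))
    v=V[0]; 
    th=np.linspace(0,6.28,200);C=proj(d,v+np.c_[.0225*np.cos(th),.0225*np.sin(th),0*th+.026])
    print(" base top ext",C.min(0),C.max(0))
    U=np.r_[ux,0];Y=np.r_[uy,0]
    for sg in(1,-1):
        for q in(-.02,.013,.023): print("  pointer",sg,q,[proj(d,v+sg*U*q+Y*w*.007*(q<.02)+[0,0,.048])[0].round(1).tolist() for w in(1,-1)])
E
python3 n.py
python3 - <<'E'
from h import *
np.set_printoptions(linewidth=150)
t=load("pics/top0.png")["image"][...,1];s=load("pics/side0.png")["image"][...,1]
print(t[239:262,340:358]);print(s[207:234,328:350]);print(t[227:248,202:224]);print(s[322:356,250:274])
E
```

```text
hob [ 0.71009161 -0.23582605]
[ 0.50681957 -0.21907857  0.008     ]
t collar [[371.09981449 249.79509344]] spTop [[371.8909232  249.25509611]]
 base top ext [343.11443452 245.93734002] [355.89014799 258.68849701]
  pointer 1 -0.02 [[348.8, 257.8], [352.8, 257.3]]
  pointer 1 0.013 [[347.4, 248.4], [351.4, 247.9]]
  pointer 1 0.023 [[349.0, 245.3], [349.0, 245.3]]
  pointer -1 -0.02 [[347.1, 246.4], [351.1, 245.9]]
  pointer -1 0.013 [[348.5, 255.8], [352.5, 255.3]]
  pointer -1 0.023 [[350.9, 258.4], [350.9, 258.4]]
s collar [[342.48430055 209.93326843]] spTop [[342.6508852  204.06335048]]
 base top ext [331.32613545 215.73413183] [346.43764798 225.87595469]
  pointer 1 -0.02 [[345.4, 217.5], [346.0, 214.4]]
  pointer 1 0.013 [[334.3, 216.3], [335.0, 213.2]]
  pointer 1 0.023 [[331.3, 214.4], [331.3, 214.4]]
  pointer -1 -0.02 [[331.9, 216.1], [332.7, 213.0]]
  pointer -1 0.013 [[343.0, 217.3], [343.7, 214.2]]
  pointer -1 0.023 [[346.7, 216.1], [346.7, 216.1]]
[[224 224 224 224 224 224 223 212 168 167 168 185 217 223 222 221 221 221]
 [223 222 223 223 223 223 221 206 168 167 167 167
[... 8638 characters left out ...]
5  36]
 [ 35  36  36  34  54  85  98 108 116 125 136 142 152 157 167 158 149 124  53  31  34  36  36  35]
 [ 31  35  38  33  38  50  71  93 108 120 134 144 144 142 134 109  69  53  29  31  33  34  32  37]
 [ 34  35  37  35  34  34  36  53  69  82 104 108 100  78  50  30  27  31  37  37  34  36  37  41]
 [ 35  35  36  34  36  36  35  34  32  32  31  28  31  34  35  33  34  37  36  37  37  37  44  46]
 [ 28  36  32  34  35  34  37  33  34  34  36  35  31  34  36  37  35  37  34  34  36  45  48  47]
 [ 31  31  33  36  39  36  34  37  34  36  33  36  36  35  35  34  36  36  37  38  44  49  52  41]
 [ 31  29  30  33  32  31  37  35  34  35  35  35  33  38  33  34  35  35  40  46  45  48  41  33]]
```

```bash
python3 - <<'E'
from h import *
t=load("pics/top0.png");s=load("pics/side0.png")
P=plane(t,[(212.25,236.3)],.054)[0];print(P)
for d,nm in((t,"t"),(s,"s")):
    print(nm,"basetop c",proj(d,P).round(1),"bar axis top",proj(d,P+[0,0,.022]).round(1))
    th=np.linspace(0,6.28,200)
    for z in(0,-.017):
        C=proj(d,P+np.c_[.0225*np.cos(th),.0225*np.sin(th),0*th+z]);print("  ext",C.min(0).round(1),C.max(0).round(1))
    e=np.array([-np.sin(.46),np.cos(.46),0]);f=np.array([-e[1],e[0],0])
    for q in(-.023,-.02,-.013,.013,.02,.023):
        print("  along",q,[proj(d,P+e*q+f*w*.007+[0,0,z])[0].round(1).tolist() for w in(1,0,-1) for z in(.022,0)])
c,r=ray(s,[[261.05,340]]);
E
```

```text
[0.56242193 0.33791646 0.054     ]
t basetop c [[212.3 236.3]] bar axis top [[210.7 235.6]]
  ext [205.8 229.9] [218.7 242.7]
  ext [207.  230.5] [219.8 243.2]
  along -0.023 [[217.6, 234.3], [219.1, 235.0], [216.7, 232.5], [218.2, 233.3], [215.8, 230.7], [217.3, 231.5]]
  along -0.02 [[216.8, 234.7], [218.3, 235.4], [215.9, 232.9], [217.4, 233.7], [215.0, 231.1], [216.5, 231.9]]
  along -0.013 [[215.0, 235.6], [216.5, 236.4], [214.1, 233.8], [215.6, 234.6], [213.2, 232.1], [214.7, 232.8]]
  along 0.013 [[208.2, 239.1], [209.8, 239.8], [207.3, 237.3], [208.9, 238.0], [206.4, 235.5], [208.0, 236.2]]
  along 0.02 [[206.3, 240.1], [208.0, 240.7], [205.4, 238.3], [207.1, 238.9], [204.5, 236.5], [206.2, 237.2]]
  along 0.023 [[205.5, 240.5], [207.2, 241.1], [204.6, 238.7], [206.3, 239.3], [203.7, 236.9], [205.4, 237.6]]
s basetop c [[260.8 338.9]] bar axis top [[260.1 333.3]]
  ext [251.4 331.2] [270.3 346.8]
  ext [252.  335.4] [270.8 350.9]
  along -0.023 [[262.1, 325.2], [262.8, 330.7], [259.1, 325.6], [259.9, 331.1], [256.2, 326.0], [257.0, 331.5]]
  along -0.02 [[262.2, 326.2], [262.9, 331.7], [259.3, 326.6], [260.0, 332.1], [256.3, 327.0], [257.1, 332.5]]
  along -0.013 [[262.5, 328.5], [263.2, 334.1], [259.5, 328.9], [260.3, 334.5], [256.6, 329.3], [257.4, 334.9]]
  along 0.013 [[263.6, 337.4], [264.3, 342.9], [260.6, 337.8], [261.4, 343.3], [257.6, 338.2], [258.4, 343.8]]
  along 0.02 [[263.9, 339.8], [264.6, 345.3], [260.9, 340.3], [261.6, 345.8], [257.9, 340.7], [258.7, 346.2]]
  along 0.023 [[264.0, 340.9], [264.7, 346.4], [261.0, 341.3], [261.8, 346.8], [258.0, 341.7], [258.8, 347.2]]
```

Both ends fit now. The loose knob sits at about (0.562, 0.338). Its beaked end points to −y (azimuth about −63.6°), and its blunt end is the one nearest the side camera. The fitted knobs' pointers and the spindle's flat face away from the robot (azimuth about +6.6°). I'll move over the pile.

```bash
cat > d.py <<'E'
import sys
from h import *
from scipy.spatial.transform import Rotation as R
# usage: d.py x y z yaw_deg(tool x azimuth): remaining shift in tool axes and turn
x,y,z,w=map(float,sys.argv[1:5]);o=get_obs();M=R.from_rotvec(o["tcp_rot"])
w=np.radians(w);T=R.from_matrix(np.array([[np.cos(w),np.sin(w),0],[np.sin(w),-np.cos(w),0],[0,0,-1]]))
print("t",o["time_s"],"pos",np.round(o["ee_pos"],4),"F",np.round(o["contact_force"],2),"M",np.round(o["moment"],3),"gap",o["finger_gap"],"gf",o["gripper_force"],"q",np.round(o["joint_positions"],2))
print("shift",M.inv().apply(np.array([x,y,z])-o["ee_pos"]).round(4),"turn",(M.inv()*T).as_rotvec().round(4))
E
python3 -m jog '[[[0.0377,-0.0486,0],[0,0,0]],[[0.0377,-0.0486,0],[0,0,0]],[[0.0377,-0.0486,0],[0,0,0]],[[0.0377,-0.0486,0],[0,0,0]],[[0.0377,-0.0486,0],[0,0,0]],[[0.0377,-0.0486,0],[0,0,0]],[[0.0377,-0.0486,0],[0,0,0]],[[0.0377,-0.0486,0],[0,0,0]]]' 0
python3 -m jog '[[[0.0377,-0.0486,0],[0,0,0]],[[0.0377,-0.0486,0],[0,0,0]],[[0.0377,-0.0486,0],[0,0,0]],[[0.0377,-0.0486,0],[0,0,0]],[[0.0377,-0.0486,0],[0,0,0]],[[0.0377,-0.0486,0],[0,0,0]],[[0.0377,-0.0486,0],[0,0,0]],[[0,0,0],[0,0,0]]]'
python3 -m jog '[[[0,0,0],[0,0,-0.18]],[[0,0,0],[0,0,-0.18]],[[0,0,0],[0,0,-0.18]],[[0,0,0],[0,0,-0.18]],[[0,0,0],[0,0,-0.18]],[[0,0,0],[0,0,-0.18]],[[0,0,0],[0,0,-0.18]],[[0,0,0],[0,0,-0.18]]]'
python3 d.py 0.5624 0.3379 0.12 116.4
```

```text
time_s: 1.1
ee_pos: [0.363, -0.164, 0.2311]
tcp_rot: [3.11, 0.445, 0.001]
contact_force: [1.2, -1.0, 0.3]
finger_gap: 1.001
gripper_force: 0.0
time_s: 2.1
ee_pos: [0.5205, 0.2378, 0.2301]
tcp_rot: [-3.108, -0.453, 0.003]
contact_force: [0.8, -1.0, 0.1]
finger_gap: 1.003
gripper_force: 0.0
time_s: 3.1
ee_pos: [0.5201, 0.2336, 0.231]
tcp_rot: [-2.038, -2.391, 0.001]
contact_force: [0.2, 0.1, -0.5]
finger_gap: 0.997
gripper_force: 0.0
t 3.1 pos [0.5201 0.2336 0.231 ] F [ 0.18  0.12 -0.52] M [-0.033  0.044  0.017] gap 0.997288476316558 gf 0.0 q [ 0.22  0.06  1.76 -0.    1.32  0.06]
shift [0.0963 0.0583 0.1109] turn [-8.000e-04  2.000e-04 -3.019e-01]
```

```bash
python3 -m jog '[[[0.024,0.0146,0.01],[0,0,0]],[[0.024,0.0146,0.01],[0,0,0]],[[0.024,0.0146,0.02],[0,0,0]],[[0.0243,0.0145,0.02],[0,0,0]],[[0,0,0],[0,0,-0.15]],[[0,0,0],[0,0,-0.152]],[[0,0,0],[0,0,0]],[[0,0,0],[0,0,0]]]'
python3 d.py 0.5624 0.3379 0.12 116.4
```

```text
time_s: 4.1
ee_pos: [0.5633, 0.3382, 0.1713]
tcp_rot: [-1.666, -2.664, 0.0]
contact_force: [0.8, -0.6, -0.4]
finger_gap: 1.002
gripper_force: 0.0
t 4.1 pos [0.5633 0.3382 0.1713] F [ 0.77 -0.55 -0.45] M [-0.067 -0.048  0.01 ] gap 1.0022423628420134 gf 0.0 q [ 0.37  0.32  1.58 -0.    1.24 -0.08]
shift [ 0.0002 -0.001   0.0513] turn [-0.0002  0.     -0.0076]
```

```bash
python3 -m jog '[[[0,-0.001,0.022],[0,0,0]],[[0,0,0.022],[0,0,-0.008]],[[0,0,0.022],[0,0,0]],[[0,0,0.022],[0,0,0]],[[0,0,0.016],[0,0,0]],[[0,0,0.0095],[0,0,0]],[[0,0,0],[0,0,0]],[[0,0,0],[0,0,0]]]'
python3 d.py 0.5624 0.3379 0.0575 116.4
python3 - <<'E'
from h import *
a=snap("side","pics/s1.png")["image"];b=snap("top","pics/t1.png")["image"]
c=lambda im,x,y,w,h,k:cv2.resize(im[y:y+h,x:x+w],None,fx=k,fy=k,interpolation=cv2.INTER_CUBIC)
cv2.imwrite("pics/c4.png",np.hstack([c(a,220,290,80,100,5),c(b,180,190,80,100,5)])[:,:,::-1])
E
```

```text
time_s: 5.1
ee_pos: [0.5632, 0.3386, 0.0587]
tcp_rot: [1.651, 2.672, 0.002]
contact_force: [-0.3, -1.0, 0.7]
finger_gap: 1.001
gripper_force: 0.0
t 5.1 pos [0.5632 0.3386 0.0587] F [-0.3  -0.99  0.74] M [ 0.022 -0.001  0.024] gap 1.0010733857369787 gf 0.0 q [ 0.37  0.45  1.63  0.    1.05 -0.09]
shift [-0.0003 -0.001   0.0012] turn [0.0017 0.0001 0.0032]
```

View pics/c4.png

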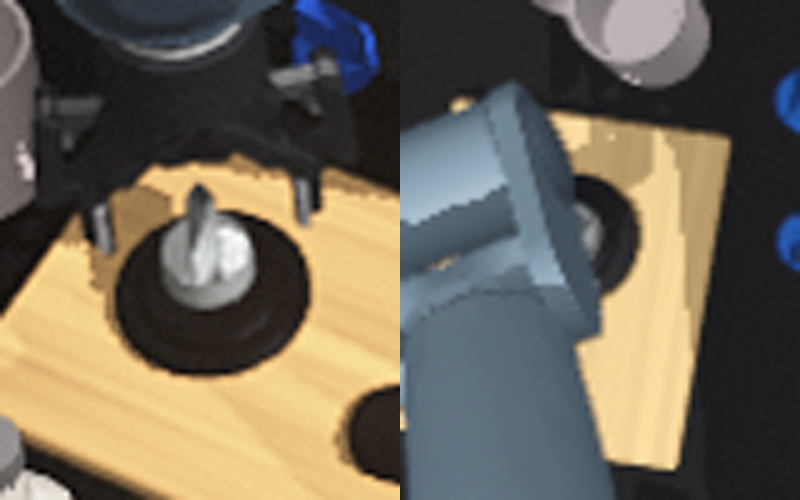

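The picture shows the open fingers on either side of the bar, centred on it. Closing now, then lifting.

```bash
python3 -m jog '[[[0,-0.001,0.001],[0,0,0]],[[0,0,0],[0,0,0]],[[0,0,0],[0,0,0]],[[0,0,0],[0,0,0]],[[0,0,0],[0,0,0]],[[0,0,0],[0,0,0]],[[0,0,0],[0,0,0]],[[0,0,0],[0,0,0]]]' 1
python3 d.py 0.5624 0.3379 0.0575 116.4
```

```text
time_s: 6.2
ee_pos: [0.5619, 0.338, 0.0571]
tcp_rot: [1.651, 2.672, 0.001]
contact_force: [0.7, -0.4, 2.5]
finger_gap: 0.143
gripper_force: 60.1
t 6.2 pos [0.5619 0.338  0.0571] F [ 0.69 -0.38  2.5 ] M [ 0.058 -0.024  0.023] gap 0.14345798072963084 gf 60.11660814285278 q [ 0.37  0.45  1.63  0.    1.05 -0.09]
shift [-0.0003  0.0004 -0.0004] turn [0.0007 0.     0.0032]
```

```bash
python3 -m jog '[[[0,0,-0.006],[0,0,0]],[[0,0,-0.012],[0,0,0]],[[0,0,-0.025],[0,0,0]],[[0,0,-0.03],[0,0,0]],[[0,0,-0.03],[0,0,0]],[[0,0,-0.017],[0,0,0]],[[0,0,0],[0,0,0]],[[0,0,0],[0,0,0]]]'
python3 d.py 0.5075 -0.2193 0.18 116.6
python3 - <<'E'
from h import *
a=snap("side","pics/s2.png")["image"];b=snap("top","pics/t2.png")["image"]
c=lambda im,x,y,w,h,k:cv2.resize(im[y:y+h,x:x+w],None,fx=k,fy=k,interpolation=cv2.INTER_CUBIC)
cv2.imwrite("pics/c5.png",np.hstack([c(a,220,260,80,100,5),c(b,180,190,80,100,5)])[:,:,::-1])
E
```

```text
time_s: 7.2
ee_pos: [0.5607, 0.3376, 0.1752]
tcp_rot: [-1.65, -2.671, 0.003]
contact_force: [0.4, -0.8, -1.3]
finger_gap: 0.15
gripper_force: 59.7
t 7.2 pos [0.5607 0.3376 0.1752] F [ 0.38 -0.84 -1.27] M [ 0.011 -0.008  0.036] gap 0.1500123431020325 gf 59.67768609523773 q [ 0.37  0.31  1.59  0.    1.25 -0.09]
shift [-0.4742 -0.2968 -0.0041] turn [-0.0026 -0.0003 -0.0003]
```

View pics/c5.png

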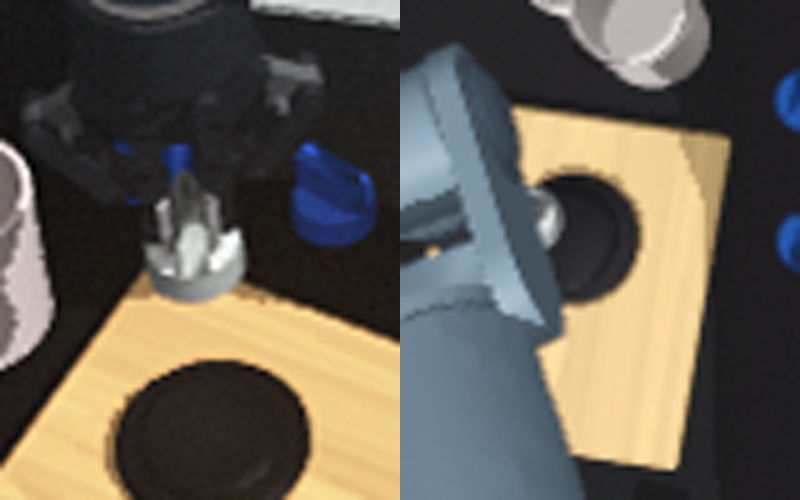

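The knob is lifted cleanly and upright in the fingers, the pile has not moved, and the beaked end is still on the far side. On to the spindle.

```bash
python3 -m jog '[[[-0.0474,-0.0297,0],[0,0,0]],[[-0.0474,-0.0297,0],[0,0,0]],[[-0.0474,-0.0297,0],[0,0,0]],[[-0.0474,-0.0297,0],[0,0,0]],[[-0.0474,-0.0297,0],[0,0,0]],[[-0.0474,-0.0297,0],[0,0,0]],[[-0.0474,-0.0297,0],[0,0,0]],[[-0.0474,-0.0297,0],[0,0,0]]]'
python3 -m jog '[[[-0.0474,-0.0297,0],[0,0,0]],[[-0.0476,-0.0295,0],[0,0,0]],[[0,0,0],[0,0,-0.17]],[[0,0,0],[0,0,-0.17]],[[0,0,0],[0,0,-0.17]],[[0,0,0],[0,0,-0.17]],[[0,0,0],[0,0,-0.17]],[[0,0,0],[0,0,-0.17]]]'
python3 -m jog '[[[0,0,0.02],[0,0,-0.17]],[[0,0,0.02],[0,0,-0.03]],[[0,0,0.02],[0,0,0]],[[0,0,0.02],[0,0,0]],[[0,0,0.01],[0,0,0]],[[0,0,0.005],[0,0,0]],[[0,0,0],[0,0,0]],[[0,0,0],[0,0,0]]]'
python3 d.py 0.5075 -0.2193 0.065 186.6
python3 - <<'E'
from h import *
a=snap("side","pics/s3.png")["image"];b=snap("top","pics/t3.png")["image"]
c=lambda im,x,y,w,h,k:cv2.resize(im[y:y+h,x:x+w],None,fx=k,fy=k,interpolation=cv2.INTER_CUBIC)
cv2.imwrite("pics/c6.png",np.hstack([c(a,312,165,60,75,7)[:,:400],c(b,335,195,80,105,5)])[:525,:,::-1])
E
```

```text
time_s: 8.3
ee_pos: [0.5179, -0.1091, 0.1759]
tcp_rot: [-1.651, -2.672, 0.0]
contact_force: [0.8, 0.5, -2.0]
finger_gap: 0.151
gripper_force: 59.7
time_s: 9.3
ee_pos: [0.5079, -0.2187, 0.1756]
tcp_rot: [-0.127, -3.137, -0.002]
contact_force: [-0.4, 0.0, -1.5]
finger_gap: 0.148
gripper_force: 59.7
time_s: 10.3
ee_pos: [0.5089, -0.2193, 0.0826]
tcp_rot: [-0.178, 3.135, -0.001]
contact_force: [0.3, -0.7, -1.9]
finger_gap: 0.146
gripper_force: 59.7
t 10.3 pos [ 0.5089 -0.2193  0.0826] F [ 0.28 -0.68 -1.92] M [0.    0.006 0.032] gap 0.14623384811635207 gf 59.706074595451355 q [-0.61  0.21  1.9   0.    1.03 -2.3 ]
shift [0.0014 0.0002 0.0176] turn [-0.0009  0.001  -0.002 ]
```

View pics/c6.png

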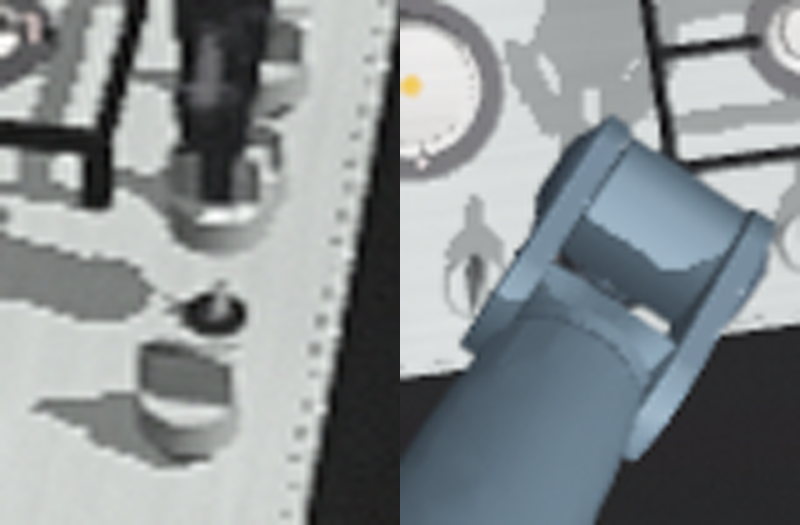

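The side view shows the knob hanging above the spindle: base about columns 336.6–351, with the collar below at about 342.5. I'll compare the hanging knob's axis with the TCP axis.

```bash
python3 - <<'E'
from h import *
np.set_printoptions(linewidth=160)
s=load("pics/s3.png");p=np.array([.5089,-.2193,0]);th=np.linspace(0,6.28,300)
for z in(.0635,.0805):
    C=proj(s,p+np.c_[.0225*np.cos(th),.0225*np.sin(th),0*th+z]);print(z,C.min(0).round(1),C.max(0).round(1))
    print(" per mm x",proj(s,p+[.01,0,z])-proj(s,p+[0,0,z]))
print(s["image"][183:202,333:355,1])
E
```

```text
0.0635 [334.8 191.4] [349.6 200.8]
 per mm x [[-3.17135026 -0.57476038]]
0.0805 [334.9 187. ] [349.8 196.4]
 per mm x [[-3.19361637 -0.57317873]]
[[207 205 207 217 147  24  32  35  38  36  33  31  38  37  79 102  95 129 185 207 204 203]
 [208 206 210 215 145  24  37  35  31  32  34  34  36  34  77 102 105 104  91 174 208 206]
 [206 209 209 181 111  54  33  36  39  37  35  34  33  39  69 100 107  94  85 183 211 206]
 [210 208 196 129  47  39  47  42  34  34  36  32  35  65 172 210 195 145  98 176 208 206]
 [207 213 182 117  87  92 102  70  33  37  39  35  56  94 167 193 201 156  93 161 204 206]
 [210 210 180 114  85  94  97  67  38  40  40  36  75 111 105 124 187 157 100 164 204 206]
 [209 167 110  91  84  90  97  69  34  38  36  39  90 120 101  87 195 190 148 183 205 208]
 [121 127 111  93  87  90  95  64  34  41  36  33  87 118 107  92 193 221 194 177 195 203]
 [123 129 118  99  87  91  99  71  34  39  36  33  87 104 102  92 161 178 166 174 198 205]
 [125 126 122 107  93  91  97  66  40  40  34  43  92 109 102  92 169 184 171 176 194 203]
 [129 127 121 117 122 116 111  80  53  42  37  42  89 111 108 104 163 184 173 182 198 205]
 [178 127 116  96 109 128 129 124 129 130 128 126 150 197 200 183 181 176 179 201 208 204]
 [214 177 117  90  85 105 121 131 205 239 235 224 214 236 238 203 173 175 196 207 204 203]
 [212 215 181 111  82  83 107 179 219 226 224 213 199 212 192 166 171 173 196 206 207 204]
 [210 210 185 114  79  88  89  87  97 108 121 134 142 153 162 169 174 195 206 205 206 203]
 [210 210 215 155  81  85  90  95 108 119 130 138 147 157 168 170 174 192 205 204 203 204]
 [208 207 206 178 124  95  92 100 108 120 127 143 152 158 168 176 194 204 206 203 202 204]
 [210 206 206 207 212 168 114 112 115 124 133 145 153 165 174 193 204 203 205 206 203 203]
 [207 204 205 205 207 206 210 200 178 165 168 174 186 204 205 202 199 202 203 203 203 205]]
```

```bash
python3 -m jog '[[[0,0,0.01],[0,0,0]],[[0,0,0.01],[0,0,0]],[[0,0,0.006],[0,0,0]],[[0,0,0.003],[0,0,0]],[[0,0,0],[0,0,0]],[[0,0,0],[0,0,0]],[[0,0,0],[0,0,0]],[[0,0,0],[0,0,0]]]'
python3 d.py 0.509 -0.2193 0.0505 186.6
python3 -m jog '[[[0,0,0.001],[0,0,0]],[[0,0,0.0005],[0,0,0]],[[0,0,0.0005],[0,0,0]],[[0,0,0.0005],[0,0,0]],[[0,0,0.0005],[0,0,0]],[[0,0,0],[0,0,0]],[[0,0,0],[0,0,0]],[[0,0,0],[0,0,0]]]'
python3 d.py 0.509 -0.2193 0.0505 186.6
```

```text
time_s: 11.4
ee_pos: [0.5085, -0.219, 0.053]
tcp_rot: [-0.178, 3.136, -0.0]
contact_force: [-0.1, 0.1, -1.6]
finger_gap: 0.15
gripper_force: 59.7
t 11.4 pos [ 0.5085 -0.219   0.053 ] F [-0.1   0.09 -1.61] M [ 0.039 -0.016  0.007] gap 0.1504209574852618 gf 59.71052885055542 q [-0.61  0.26  1.91 -0.    0.98 -2.3 ]
shift [-0.0005 -0.0003  0.0025] turn [-0.0003  0.0003 -0.0019]
time_s: 12.4
ee_pos: [0.5084, -0.219, 0.0498]
tcp_rot: [-0.178, 3.136, -0.0]
contact_force: [-0.0, -0.8, -1.1]
finger_gap: 0.146
gripper_force: 59.7
t 12.4 pos [ 0.5084 -0.219   0.0498] F [-0.   -0.77 -1.05] M [0.034 0.023 0.007] gap 0.14629466035398175 gf 59.710532426834106 q [-0.61  0.26  1.91  0.    0.97 -2.3 ]
shift [-0.0006 -0.0004 -0.0007] turn [-0.      0.0001 -0.0019]
```

```bash
for i in 1; do python3 -m jog '[[[0,0,0.0005],[0,0,0]],[[0,0,0.0005],[0,0,0]],[[0,0,0.0005],[0,0,0]],[[0,0,0.0005],[0,0,0]],[[0,0,0],[0,0,0]],[[0,0,0],[0,0,0]],[[0,0,0],[0,0,0]],[[0,0,0],[0,0,0]]]'; done
python3 d.py 0.509 -0.2193 0.0505 186.6
```

```text
time_s: 13.4
ee_pos: [0.5084, -0.219, 0.0478]
tcp_rot: [-0.178, 3.137, -0.0]
contact_force: [0.9, -0.4, -1.4]
finger_gap: 0.152
gripper_force: 59.7
t 13.4 pos [ 0.5084 -0.219   0.0478] F [ 0.93 -0.44 -1.43] M [-0.079 -0.001 -0.004] gap 0.15154153538617152 gf 59.7078663110733 q [-0.61  0.27  1.91  0.    0.97 -2.3 ]
shift [-0.0006 -0.0004 -0.0027] turn [-0.     0.    -0.002]
```

Still no resistance, so the spindle has entered the mouth. Going on gently.

```bash
python3 -m jog '[[[0,0,0.0005],[0,0,0]],[[0,0,0.0005],[0,0,0]],[[0,0,0.0005],[0,0,0]],[[0,0,0.0005],[0,0,0]],[[0,0,0],[0,0,0]],[[0,0,0],[0,0,0]],[[0,0,0],[0,0,0]],[[0,0,0],[0,0,0]]]'
python3 d.py 0.509 -0.2193 0.0505 186.6
```

```text
time_s: 14.4
ee_pos: [0.5085, -0.219, 0.0459]
tcp_rot: [-0.178, 3.136, -0.0]
contact_force: [1.1, -0.2, -1.8]
finger_gap: 0.146
gripper_force: 59.7
t 14.4 pos [ 0.5085 -0.219   0.0459] F [ 1.06 -0.25 -1.77] M [-0.003 -0.34   0.019] gap 0.14623793374821722 gf 59.7154837846756 q [-0.61  0.27  1.91  0.    0.97 -2.3 ]
shift [-0.0005 -0.0003 -0.0046] turn [-0.0001  0.0003 -0.002 ]
```

```bash
python3 -m jog '[[[0,0,0.0005],[0,0,0]],[[0,0,0.0005],[0,0,0]],[[0,0,0.0005],[0,0,0]],[[0,0,0.0005],[0,0,0]],[[0,0,0.0005],[0,0,0]],[[0,0,0],[0,0,0]],[[0,0,0],[0,0,0]],[[0,0,0],[0,0,0]]]'
python3 d.py 0.509 -0.2193 0.0505 186.6
```

```text
time_s: 15.4
ee_pos: [0.5085, -0.219, 0.0433]
tcp_rot: [-0.178, 3.136, -0.0]
contact_force: [3.4, -0.5, -1.5]
finger_gap: 0.147
gripper_force: 59.8
t 15.4 pos [ 0.5085 -0.219   0.0433] F [ 3.42 -0.54 -1.54] M [ 0.032 -0.528 -0.018] gap 0.14731147502258418 gf 59.77748215198517 q [-0.61  0.27  1.91  0.    0.96 -2.3 ]
shift [-0.0005 -0.0003 -0.0072] turn [-0.0002  0.0003 -0.002 ]
```

It is past the key with a small sideways load (+x). I'll ease the tool that way and keep going down.

```bash
python3 -m jog '[[[-0.0005,0,0],[0,0,0]],[[0,0,0.0005],[0,0,0]],[[0,0,0.0005],[0,0,0]],[[0,0,0.0005],[0,0,0]],[[0,0,0.0005],[0,0,0]],[[0,0,0.0005],[0,0,0]],[[0,0,0.0005],[0,0,0]],[[0,0,0],[0,0,0]]]'
python3 d.py 0.509 -0.2193 0.0505 186.6
```

```text
time_s: 16.4
ee_pos: [0.5087, -0.2189, 0.0402]
tcp_rot: [0.178, -3.136, -0.0]
contact_force: [-0.1, -1.1, -0.6]
finger_gap: 0.151
gripper_force: 59.8
t 16.4 pos [ 0.5087 -0.2189  0.0402] F [-0.12 -1.08 -0.65] M [-0.201 -0.055 -0.005] gap 0.1505021668947851 gf 59.75677013397217 q [-0.61  0.28  1.91 -0.    0.96 -2.29]
shift [-0.0002 -0.0004 -0.0103] turn [ 0.0001 -0.0003 -0.0019]
```

```bash
python3 -m jog '[[[0,0,0.0005],[0,0,0]],[[0,0,0.0005],[0,0,0]],[[0,0,0.0005],[0,0,0]],[[0,0,0.0005],[0,0,0]],[[0,0,0.0005],[0,0,0]],[[0,0,0.0005],[0,0,0]],[[0,0,0.0005],[0,0,0]],[[0,0,0],[0,0,0]]]'
python3 d.py 0.509 -0.2193 0.0505 186.6
python3 -m jog '[[[0,0,0.0005],[0,0,0]],[[0,0,0.0005],[0,0,0]],[[0,0,0.0005],[0,0,0]],[[0,0,0],[0,0,0]],[[0,0,0],[0,0,0]],[[0,0,0],[0,0,0]],[[0,0,0],[0,0,0]],[[0,0,0],[0,0,0]]]'
python3 d.py 0.509 -0.2193 0.0505 186.6
```

```text
time_s: 17.4
ee_pos: [0.509, -0.219, 0.0371]
tcp_rot: [-0.178, 3.137, -0.0]
contact_force: [-0.7, 0.0, 1.4]
finger_gap: 0.148
gripper_force: 60.2
t 17.4 pos [ 0.509  -0.219   0.0371] F [-0.74  0.02  1.4 ] M [-0.056  0.168  0.014] gap 0.14829921317696285 gf 60.171990394592285 q [-0.61  0.29  1.91 -0.    0.95 -2.29]
shift [-0.     -0.0003 -0.0134] turn [-0.     -0.     -0.0019]
time_s: 18.4
ee_pos: [0.509, -0.219, 0.0356]
tcp_rot: [-0.178, 3.136, -0.0]
contact_force: [-1.6, 0.8, 5.1]
finger_gap: 0.145
gripper_force: 60.5
t 18.4 pos [ 0.509  -0.219   0.0356] F [-1.62  0.77  5.08] M [0.031 0.363 0.003] gap 0.14518960023123298 gf 60.504069328308105 q [-0.61  0.29  1.91 -0.    0.95 -2.29]
shift [ 0.     -0.0003 -0.0149] turn [-0.0001  0.0001 -0.002 ]
```

The knob is home and the spring is taking up (about 7 N). Pressing in.

```bash
python3 -m jog '[[[0,0,0.0005],[0,0,0]],[[0,0,0.0005],[0,0,0]],[[0,0,0.0005],[0,0,0]],[[0,0,0.0005],[0,0,0]],[[0,0,0.0005],[0,0,0]],[[0,0,0.0004],[0,0,0]],[[0,0,0],[0,0,0]],[[0,0,0],[0,0,0]]]'
python3 d.py 0.509 -0.2193 0.0505 186.6
python3 -m jog '[[[0,0,0.0004],[0,0,0]],[[0,0,0.0003],[0,0,0]],[[0,0,0],[0,0,0]],[[0,0,0],[0,0,0]],[[0,0,0],[0,0,0]],[[0,0,0],[0,0,0]],[[0,0,0],[0,0,0]],[[0,0,0],[0,0,0]]]'
python3 d.py 0.509 -0.2193 0.0505 186.6
```

```text
time_s: 19.4
ee_pos: [0.509, -0.219, 0.0329]
tcp_rot: [-0.178, 3.137, -0.0]
contact_force: [-2.2, 0.5, 7.7]
finger_gap: 0.15
gripper_force: 60.8
t 19.4 pos [ 0.509  -0.219   0.0329] F [-2.19  0.47  7.68] M [0.137 0.482 0.   ] gap 0.15019933189498863 gf 60.77919244766235 q [-0.61  0.29  1.91 -0.    0.94 -2.3 ]
shift [ 0.0001 -0.0003 -0.0176] turn [-0.0001  0.     -0.0019]
time_s: 20.4
ee_pos: [0.5091, -0.219, 0.0323]
tcp_rot: [-0.178, 3.136, -0.0]
contact_force: [-2.9, 1.1, 8.2]
finger_gap: 0.148
gripper_force: 60.8
t 20.4 pos [ 0.5091 -0.219   0.0323] F [-2.92  1.09  8.21] M [0.131 0.558 0.013] gap 0.14810822330941717 gf 60.845171213150024 q [-0.61  0.29  1.91 -0.    0.94 -2.29]
shift [ 0.0001 -0.0003 -0.0182] turn [-0.0001  0.0001 -0.0019]
```

```bash
python3 -m jog '[[[0.0003,0,0],[0,0,0]],[[0,0,0],[0,0,0]],[[0,0,0],[0,0,0]],[[0,0,0],[0,0,0]],[[0,0,0],[0,0,0]],[[0,0,0],[0,0,0]],[[0,0,0],[0,0,0]],[[0,0,0],[0,0,0]]]'
python3 d.py 0.509 -0.2193 0.0505 186.6
python3 -c "
from workcell import finish_job
print(finish_job())"
```

```text
time_s: 21.4
ee_pos: [0.509, -0.219, 0.0324]
tcp_rot: [-0.178, 3.136, -0.0]
contact_force: [-1.4, 1.7, 8.0]
finger_gap: 0.15
gripper_force: 60.9
t 21.4 pos [ 0.509  -0.219   0.0324] F [-1.37  1.67  8.03] M [ 0.147  0.444 -0.019] gap 0.14956625172108354 gf 60.8582067489624 q [-0.61  0.29  1.91  0.    0.94 -2.3 ]
shift [ 0.     -0.0003 -0.0181] turn [-0.0002  0.0006 -0.002 ]
the job is handed in; nothing more can be done
None
```

I handed the job in at about 21 s with the knob home on the spindle, still gripped and pressed in about 4.5 of 5 mm against roughly 10 N of spring, and the tool held at the off heading; these are my estimates from tool height and wrist force, as I took no picture after pressing and got no verdict back.

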